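Refit the washer's water-filter cartridge

ROBOT

A 6-joint arm with a two-finger parallel gripper is mounted at the origin on the work surface. World frame = base frame: x ahead of the robot, y to its left, z up, the work surface at z = 0. Lengths are in m, angles in degrees, forces in N, time in s.
With the tool pointing down it reaches from about 0.3 to 0.85 m from the base axis. Payload 4.2 kg.
Tool frame: the origin (TCP) lies midway between the tips of the shut fingers; the grasp point (between the pads) lies 19 mm behind it; z points along the fingers, y is the line along which they close (so a half turn about z gives the same grasp; the last joint's range is limited). The gripper opens to 91 mm and grips with 3 to 60 N. Pads are 32 mm wide; open, the fingers measure 118 mm over their backs; the gripper's body (76 mm by 178 mm) begins 60 mm behind the grasp point.
Start: joints at [-68.583, 18.312, 89.639, -0, 72.044, -1.146], TCP at [0.221, -0.531, 0.191] pointing down, gripper open.
Joint ranges: [-177.97, 177.97], [-48.28, 115.42], [12.27, 149.76], [-77.06, 257.06], [2.81, 150.46], [-146.56, 146.56]. Speed limits (degrees/s): [147.25, 147.25, 180, 180, 180, 180].

INTERFACE

Orientations are given as a 3x3 rotation matrix whose columns are the frame's x, y, z axes.
In Python, from workcell import manip gives the robot as it stands.
- The arm moves only by the tool play_rows, never from a script. Its argument "deltas" is a list of rows, each a list of 7 numbers: the shift along the world's x, y, z as a fraction of full scale, then the turn, a rotation vector about the world's x, y, z as a fraction of full scale, then the opening, from 0 (shut) to 1 (fully open). A call has 1 to 5 rows; each row shifts and turns the commanded pose from where the row before left it; what a row does not reach is not made up. Full scale, the value 1, is 0.4 m for a shift and 45 degrees for a turn. A row lasts 1/8 s, in which the tool goes at most 62.5 mm and 10.7 degrees, less where a joint would pass 70% of its speed; a pose out of reach is approached as far as the arm can. A call with a number of a shift or a turn outside -1 to 1 is refused whole. A call with a gripper value outside its range is refused whole. The fingers move at their own pace and stop on an object; "newtons" is the grip in N (left out, the last holds). Time passes only in rows, so rows that do not move let the fingers close. It gives the time, the measured TCP pose, the force, the opening and the grip force at its end, in the units of the state.
- manip.get_obs(): the state, without advancing time (a new reading comes with each control period).
- manip.read_camera(name): name is "side" or "top"; returns (picture, depth): 400x640x3 uint8, red, green, blue; 400x640 float32, m along the optical axis (not along the pixel's ray), 0 where there is no reading.
- manip.calibration(name): a dict with "camera_matrix" (3x3 intrinsics, pixels), "distortion" ([k1, k2, p1, p2, k3] as OpenCV has them; the pictures are not rectified), "position" and "attitude" of the camera in the world. Camera axes: x right, y down, z forward; pixel columns grow to the right and rows downward; lengths in m; the calibration is good to about 2 mm. A picture is of the moment at which its call begins. calibration takes no time and is no camera call.
- manip.hand_in(): hands the job in; it is judged then, once.
The state is a dict: "time": time; "joint_pos": joint angles; "qvel": joint speeds; "tau": joint torques, N m; "position": TCP position; "eef_rot": TCP orientation; "contact_force": force on the tool from outside, world axes, zero at the start; "moment": the same for the moment, N m; "finger_gap": opening from 0.0 (shut) to 1.0 (fully open); "gripper_force": force on a finger pad.
Only numpy, scipy, OpenCV 4.12 (cv2) and the standard library are available. Lean on these libraries where they do the work, as an engineer would, in place of code of your own. Each camera call takes 0.05 s, during which the arm holds its last target. There are 200 camera calls.

TASK

Put the water-filter cartridge standing on the bench back into the filter head of the washer's feed pipes: bring it up under the head, feel for the place where its lugs pass the gates, push it up against the spring and twist it anticlockwise as seen from above until it meets the stop and the lugs lock in their seats. Leave it hanging there on its own, upright, and leave the things on the turntable caddy and the brush where they are.

Things in the scene. Friction and masses are not known exactly. Their poses are not given: they have to be found in the camera images.
- cartridge: quarter-turn water-filter cartridge, rigid, 0.25 to 0.5 kg, standing upright and loose on the bench: white canister 58 mm in diameter up to 140 mm, flange 66 mm in diameter at 140 to 146 mm, then a grey neck 48 mm in diameter up to 178 mm, its last 8 mm tapered to 39 mm. Origin: centre of the underside, z up the axis, x through one of its three lugs
- cartridge_grip (a point): on the cartridge's axis 42 mm above its underside: grip about here, across the diameter, with the fingers leaning back about 45 degrees towards the robot's side; then the gripper's body stays clear of the head above. Higher or steeper grips run into the head
- cartridge_lug (a point): middle of one lug, 27 mm from the axis and 159 mm above the underside. Three such lugs, 120 degrees apart, stand out of the neck to 30 mm from the axis; each is 11.5 mm wide and 6 mm high (156 to 162 mm above the underside)
- filter_head: fixed grey filter head, 82 mm wide, held by two copper pipes that rise from the bench 110 mm behind its axis (+x) and 56 mm to either side; its front (-x, towards the robot) and the space below are free. Origin: on the bench straight below its axis, z up. Head from 269 to 312 mm above the bench, brass pipe joints on both sides (y) at 288 mm; below it the white collar
- head_mouth (a point): centre of the collar's downward mouth, 235 mm above the bench, axes as the head. Collar 75 mm wide, bore 51 mm, with three gates for the lugs, 120 degrees apart, 5 degrees to spare either way. One gate lies near the head's +x, but hidden, anywhere within 0.2 rad either way: feel for it. Away from a gate the lugs stop at the mouth (cartridge underside 73 mm above the bench)
- head_lock (a point): on the head's axis 85 mm above the bench: where the centre of the cartridge's underside hangs when locked. At a gate, push up past it, at the end against a sprung seal (3 to 8 N down), till the flange meets the collar (underside at 89 mm); held above 88 mm it turns 45 degrees anticlockwise from above to a hard stop; let go there, the lugs sink 2.5 mm into seats. Clockwise is blocked
- caddy: turntable caddy, bamboo platter 250 mm in diameter with a low rim (33 mm high in all), turning freely on a black base; origin: centre of the base on the bench
- jar: white ceramic jar with lid, 88 mm wide, 118 mm high, on the caddy; origin: centre of its underside. Leave alone
- funnel: plastic funnel standing mouth down on the caddy, 84 mm wide, 85 mm high; origin: centre of its mouth, underneath. Leave alone
- hanger_hook: chrome wire hanger hook, about 100 mm long, lying on the caddy; origin: where its straight shank meets the curve. Leave alone
- brush: bamboo scrubbing brush, 185 mm long, 34 mm high, lying bristles down on the bench; origin: on the bench below it; the handle runs 113 mm to -x, the head 73 mm to +x. Leave alone
Not all that is in view belongs to the job. What is shaped like the cartridge but pink or purple is not meant.

How it is judged:
By the outcome, as a careful person would: the job done as asked, in the order asked, and still so for the second after the job is handed in, with the robot touching nothing.
It also fails if it takes over 61 s, if anything falls off the work surface, if the arm or the gripper's body presses on something with over 40 N, if the wrist force passes 120 N, or if a joint passes its speed limit or range.

## Working session

There is one attempt and no reset: what is moved stays moved. The work goes in short steps, Python scripts to look and compute and a tool call to move; the robot and the scene stay as the last step left them, time stands still between calls to the robot, and variables do not carry over. Pictures are saved under pics/ and viewed, at most 10 in all, crops included, and the job is handed in when it is done.

Besides the shell and the picture viewer there is one more tool, called after "Call:" as name(argument=value, ...) on one line, values as JSON. play_rows: Moves the arm, as the interface text tells. Its arguments: {"type":"object","properties":{"deltas":{"type":"array","items":{"type":"array","items":{"type":"number","minimum":-1,"maximum":1}}},"newtons":{"type":"number"}},"required":["deltas"]}

```bash
mkdir -p pics
cat > h.py <<'E'
import numpy as np,cv2
from workcell import manip
def cloud(n):
    im,d=manip.read_camera(n); c=manip.calibration(n)
    K=np.array(c["camera_matrix"],float); D=np.array(c["distortion"],float)
    R=np.array(c["attitude"],float); t=np.array(c["position"],float)
    v,u=np.mgrid[0:400,0:640]
    p=cv2.undistortPoints(np.stack([u.ravel(),v.ravel()],1).astype(np.float64)[:,None],K,D)[:,0]
    P=np.c_[p,np.ones(len(p))]*d.reshape(-1,1)
    return im,d,(P@R.T+t).reshape(400,640,3)
E
python3 - <<'E'
from h import *
for n in("side","top"):
    im,d,W=cloud(n); np.savez(n+"0.npz",im=im,d=d,W=W)
    cv2.imwrite(f"pics/{n}0.png",im[:,:,::-1]); c=manip.calibration(n); print(n,c)
print(manip.get_obs())
E
```

```text
side {'camera_matrix': array([[374.54584161,   0.        , 320.61204677],
       [  0.        , 374.54584161, 201.5894647 ],
       [  0.        ,   0.        ,   1.        ]]), 'distortion': array([-0.0062186,  0.       ,  0.       ,  0.       ,  0.       ]), 'position': array([0.12946868, 0.73556117, 0.96586148]), 'attitude': array([[-0.84073046, -0.39510561,  0.37022135],
       [-0.54121632,  0.59297049, -0.5962138 ],
       [ 0.01603708, -0.70162494, -0.71236596]])}
top {'camera_matrix': array([[478.56671878,   0.        , 317.92857449],
       [  0.        , 478.56671878, 200.25938628],
       [  0.        ,   0.        ,   1.        ]]), 'distortion': array([0.02715266, 0.        , 0.        , 0.        , 0.        ]), 'position': array([0.36192682, 0.0583288 , 1.43322088]), 'attitude': array([[ 0.00361805, -0.98978175,  0.14254471],
       [-0.99981213, -0.00629489, -0.01833246],
       [ 0.01904244, -0.1424516 , -0.98961858]])}
{'time': 0.1, 'joint_pos': array([-6.85858016e+01,  1.83477273e+01,  8.97005170e+01,  7.80645193e-04,
        7.20425053e+01, -1.14627611e+00]), 'qvel': array([ 0.02827138,  0.02708055, -0.16638518, -0.07397376, -0.00022094,
       -0.11265064]), 'tau': array([ 1.22214806e-03, -4.13332164e+01, -2.32510024e+01,  7.29881390e-02,
        4.21713176e-02, -6.19279535e-05]), 'position': array([ 0.22042629, -0.53054126,  0.18999943]), 'eef_rot': array([[ 9.23476732e-01,  3.83654018e-01, -5.66219695e-04],
       [ 3.83654433e-01, -9.23475548e-01,  1.47926853e-03],
       [ 4.46372701e-05, -1.58330276e-03, -9.99998746e-01]]), 'contact_force': array([-0.86810387,  0.00297676, -0.37784313]), 'moment': array([0.00296261, 0.02346465, 0.04016376]), 'gripper_force': 0.0, 'finger_gap': 0.9991197581885178}
```

View pics/side0.png

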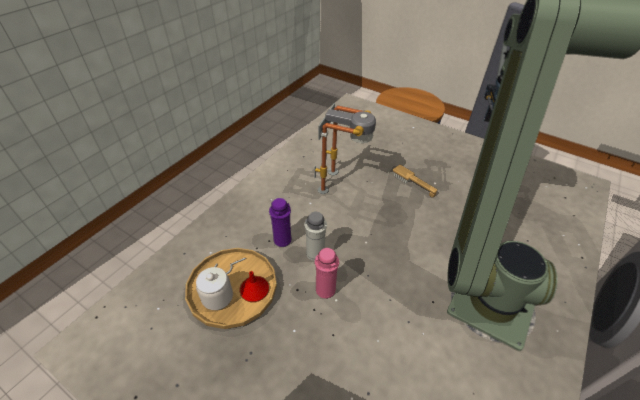

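View pics/top0.png

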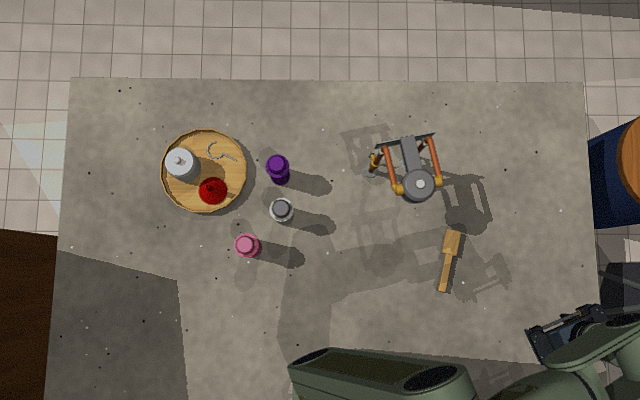

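Side: grey/white cartridge near (316,235), head at (355,122), purple and pink decoys at (281,222) and (327,272). Top: cartridge (282,209), head (420,184) with brass joints (398,190) and (437,182), brush (450,260).

```bash
cat > m.py <<'E'
from h import *
from scipy.optimize import least_squares
def circ(P,r=None):
    c0=P[:,:2].mean(0)
    f=lambda q:np.hypot(P[:,0]-q[0],P[:,1]-q[1])-(r or q[2])
    s=least_squares(f,[*c0,r or .03],loss='soft_l1',f_scale=.002)
    return s.x,np.abs(s.fun).mean()
if __name__=="__main__":
  for n,(u,v),(hu,hv) in(("side",(316,235),(365,122)),("top",(282,209),(420,184))):
    z=np.load(n+"0.npz"); W=z["W"]; im=z["im"]
    print(n,"cart px",W[v,u],"head px",W[hv,hu], "bench", np.median(W[300:310,380:390,2]))
    A=W[v-45:v+40,u-25:u+25].reshape(-1,3); 
    c=W[v-(15 if n=="side" else 0),u][:2]
    A=A[np.hypot(*(A[:,:2]-c).T)<.06]
    print("top z",np.percentile(A[:,2],[50,95,99]))
    T=A[A[:,2]>.172]; print("top pts",len(T),(T.min(0)+T.max(0))/2,T.max(0)-T.min(0))
    for lo,hi,r in((.02,.13,.029),(.146,.155,.024),(.163,.17,.024),(.138,.147,.033)):
        B=A[(A[:,2]>lo)&(A[:,2]<hi)]
        if len(B)>8: print(lo,len(B),circ(B,r))
    H=W[60:220,280:480].reshape(-1,3)
    print("head top z",np.percentile(H[:,2],[99,99.9]))
    T=H[(H[:,2]>.300)&(H[:,2]<.32)];print("headtop",len(T),np.median(T,0),T.min(0),T.max(0))
    C=im[60:220,280:480].reshape(-1,3).astype(float); 
    hsv=cv2.cvtColor(im,cv2.COLOR_RGB2HSV)[60:220,280:480].reshape(-1,3)
    br=(hsv[:,1]>140)&(hsv[:,2]>80)&(H[:,2]>.26)
    np.set_printoptions(precision=4,suppress=True)
    for nm,lo,hi in(("copper",3,13),("brass",16,28)):
        q=H[br&(hsv[:,0]>=lo)&(hsv[:,0]<=hi)]
        if len(q)<5: continue
        _,l,cc=cv2.kmeans(q.astype(np.float32),2,None,(3,50,1e-5),5,cv2.KMEANS_PP_CENTERS)
        print(nm,len(q),cc.tolist(),np.bincount(l.ravel()))
    s=6 if n=="side" else 7
    a=cv2.resize(im[v-45:v+35,u-30:u+30],None,fx=s,fy=s,interpolation=2)
    b=cv2.resize(im[hv-45:hv+35,hu-65:hu+35] if n=="top" else im[hv-30:hv+50,hu-60:hu+40],None,fx=s/2,fy=s/2,interpolation=2)
    o=np.zeros((600,800,3),np.uint8); o[:a.shape[0],:a.shape[1]]=a; o[:b.shape[0],800-b.shape[1]:]=b
    cv2.imwrite(f"pics/{n}c.png",o[:,:,::-1])
E
python3 m.py
```

```text
side cart px [0.50213695 0.15642177 0.12933779] head px [ 0.54476891 -0.18564882  0.30834279] bench 0.0007978301703056023
top z [0.09125916 0.17874503 0.18039953]
top pts 156 [0.51800447 0.13626296 0.17796855] [0.04294101 0.0453157  0.01142523]
0.02 379 (array([0.51998932, 0.13361894, 0.029     ]), np.float64(0.0008614914660197015))
0.146 92 (array([0.51653415, 0.13566147, 0.024     ]), np.float64(0.0032941458629855255))
0.163 35 (array([0.52017873, 0.13357025, 0.024     ]), np.float64(0.0016403576105766132))
0.138 77 (array([0.52205439, 0.13104856, 0.033     ]), np.float64(0.0028615887991236193))
head top z [0.35600729 0.96586148]
headtop 596 [ 0.56392458 -0.18521118  0.30756264] [ 0.1377644  -0.25900188  0.30006982] [0.68245161 0.04053222 0.3199195 ]
copper 219 [[0.6265925168991089, -0.17285405099391937, 0.2914787530899048], [0.12946867942810059, 0.735561192035675, 0.9658614993095398]] [214   5]
brass 78 [[0.5501152873039246, -0.1516067236661911, 0.29416996240615845], [0.5718767642974854, -0.255313903093338, 0.30250832438468933]] [74  4]
top cart px [0.5194 0.1301 0.1732] head px [
[... 166 characters left out ...]
.1354, 0.029 ]), np.float64(0.0002415423237173804))
0.146 71 (array([0.5203, 0.1344, 0.024 ]), np.float64(0.004553288505212373))
0.163 31 (array([0.5219, 0.136 , 0.024 ]), np.float64(0.001507394860974753))
0.138 113 (array([0.5241, 0.1369, 0.033 ]), np.float64(0.003571347394407931))
head top z [0.3114 1.4332]
headtop 1336 [ 0.5771 -0.1965  0.3064] [ 0.5245 -0.2624  0.3   ] [ 0.6876 -0.1481  0.3189]
copper 423 [[0.6278270483016968, -0.19016604125499725, 0.2928289771080017], [0.3619268536567688, 0.05832879990339279, 1.4332208633422852]] [420   3]
brass 174 [[0.5550324320793152, -0.1551717221736908, 0.29784682393074036], [0.5761377811431885, -0.25332874059677124, 0.29845675826072693]] [100  74]
```

View pics/sidec.png

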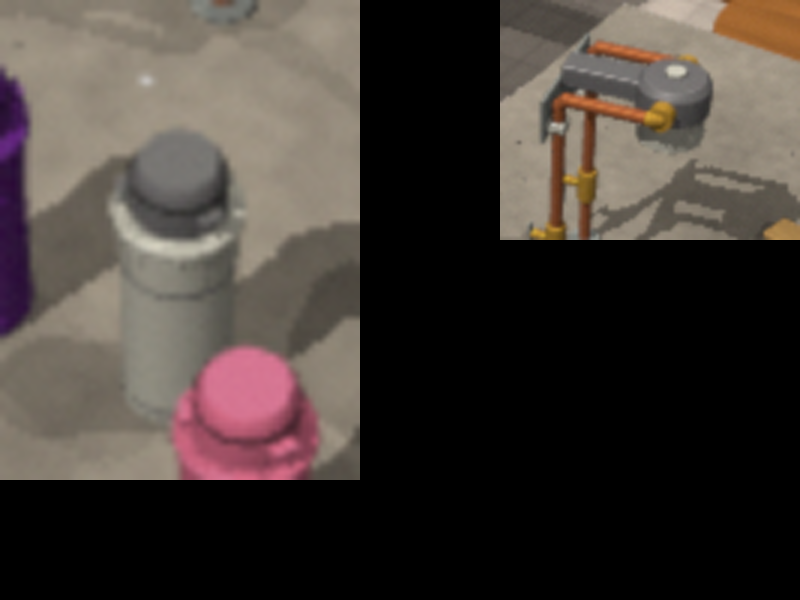

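View pics/topc.png

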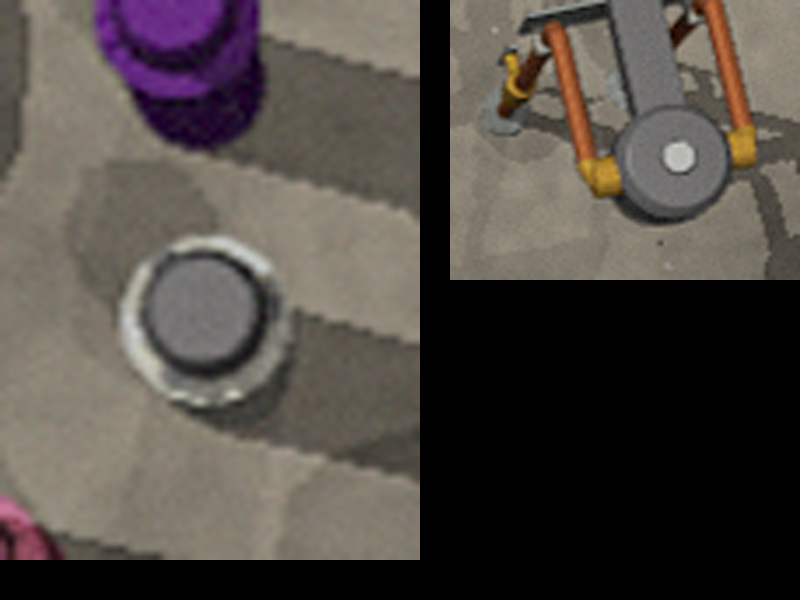

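Side crop: a lug seems to show at about crop (210,215), i.e. pixel (321,226), to the right of the neck; the head shows joints and grey cap. Top crop: neck centred at (282,209) with the flange ring; lugs need an unwrapped measurement.

```bash
cat > l.py <<'E'
from m import *
np.set_printoptions(precision=4,suppress=True,linewidth=160)
lug={}
for n,c in(("side",(.5200,.1336)),("top",(.5222,.1354))):
    for k in range(1 if n=="top" else 1):
        z=np.load(n+"0.npz");W=z["W"];im=z["im"]
    P=W.reshape(-1,3); col=im.reshape(-1,3).mean(1)
    r=np.hypot(P[:,0]-c[0],P[:,1]-c[1]); a=np.degrees(np.arctan2(P[:,1]-c[1],P[:,0]-c[0]))
    s=(r>.0255)&(r<.034)&(P[:,2]>.150)&(P[:,2]<.17)
    o=np.argsort(a[s]); print(n,"lug pts az,r,z,col"); print(np.c_[a[s],r[s]*1e3,P[s,2]*1e3,col[s]][o].round(0).astype(int).tolist())
    # head
    hs=(P[:,2]>.272)&(P[:,2]<.30)&(np.hypot(P[:,0]-.565,P[:,1]+.205)<.05)
    hsv=cv2.cvtColor(im,cv2.COLOR_RGB2HSV).reshape(-1,3); hs&=(hsv[:,1]<70)
    print("head side fit",hs.sum(),circ(P[hs],.041))
    ht=(P[:,2]>.303)&(P[:,2]<.318)&(np.hypot(P[:,0]-.565,P[:,1]+.205)<.06)&(hsv[:,1]<70)
    print("top pts",ht.sum(),P[ht].min(0),P[ht].max(0))
    hc=(P[:,2]>.236)&(P[:,2]<.266)&(np.hypot(P[:,0]-.565,P[:,1]+.205)<.05)&(hsv[:,1]<70)
    if hc.sum()>8: print("collar",hc.sum(),circ(P[hc],.0375))
    cp=(hsv[:,1]>140)&(hsv[:,0]>=3)&(hsv[:,0]<=13)&(P[:,2]>.28)&(P[:,2]<.31)&(P[:,0]>.55)&(P[:,0]<.67)&(P[:,1]<-.1)
    q=P[cp];  
    d0=np.array([-.2,.98]); y=(q[:,:2]-[.565,-.205])@d0
    for sgn in(1,-1):
        g=q[sgn*y>0]
        if len(g)>10:
            v=cv2.fitLine(g[:,:2].astype(np.float32),cv2.DIST_HUBER,0,.001,.001).ravel(); print("pipe",sgn,len(g),np.degrees(np.arctan2(v[1],v[0])),v[2:])
    # neighbours
    for nm,sel in(("pink",(hsv[:,0]>160)&(hsv[:,0]<175)&(hsv[:,1]>90)),("purple",(hsv[:,0]>125)&(hsv[:,0]<150)&(hsv[:,1]>120))):
        g=P[sel&(P[:,2]>.02)&(P[:,2]<.2)];print(nm,len(g),circ(g[g[:,2]<.13],.029) if (g[:,2]<.13).sum()>5 else 0, g[:,2].max())
    g=P[(P[:,2]>.01)&(P[:,2]<.13)&(P[:,1]>.2)&(P[:,0]>.3)]; print("caddy",g.min(0),g.max(0))
    # polar unwrapping at lug top
    cal=manip.calibration(n);R=np.array(cal["attitude"]);t=np.array(cal["position"])
    row=[]
    for hz in(.162,.159):
        A=np.radians(np.arange(-180,180,10)); X=np.c_[c[0]+.0275*np.cos(A),c[1]+.0275*np.sin(A),np.full(36,hz)]
        uv=cv2.projectPoints(X,cv2.Rodrigues(R.T)[0],-R.T@t,np.array(cal["camera_matrix"]),np.array(cal["distortion"]))[0][:,0].astype(np.float32)
        print(hz,cv2.remap(im.mean(2).astype(np.float32),uv[:,:1],uv[:,1:],1).ravel().astype(int).tolist())
E
python3 l.py
```

```text
side lug pts az,r,z,col
[[29, 30, 163, 104], [31, 27, 165, 105], [34, 27, 162, 104], [35, 29, 163, 107], [42, 27, 162, 101], [46, 30, 165, 112], [48, 30, 162, 124], [50, 31, 158, 129], [52, 28, 159, 108], [54, 28, 164, 96], [112, 32, 150, 186], [122, 26, 152, 87], [134, 26, 169, 54], [149, 31, 160, 80], [150, 30, 162, 88], [154, 26, 162, 99], [154, 32, 162, 75], [156, 30, 165, 102], [162, 31, 163, 91], [164, 29, 157, 86], [170, 26, 161, 96]]
head side fit 129 (array([ 0.5637, -0.2056,  0.041 ]), np.float64(0.0017760409691139597))
top pts 311 [ 0.5206 -0.237   0.3032] [ 0.6242 -0.1638  0.3179]
collar 145 (array([ 0.563 , -0.2063,  0.0375]), np.float64(0.0012267333241782997))
pipe 1 122 11.85504 [ 0.6065 -0.1335]
pipe -1 68 11.925679 [ 0.6374 -0.2415]
pink 880 (array([0.4231, 0.2266, 0.029 ]), np.float64(0.0006820553278957627)) 0.18215393413907743
purple 737 (array([0.6402, 0.1469, 0.029 ]), np.float64(0.0009360123463204639)) 0.18176266977716315
caddy [0.3927 0.2    0.0101] [2.0047 0.502  0.1298]
0.162 [74, 105, 120, 126, 125, 123, 119, 110, 110, 117, 118, 117, 116, 116, 117, 118, 123,
[... 1094 characters left out ...]
58794216))
pipe 1 213 12.700439 [ 0.6169 -0.1353]
pipe -1 172 12.157062 [ 0.6304 -0.2468]
pink 475 (array([0.4255, 0.2284, 0.029 ]), np.float64(0.004078442934056452)) 0.18346670214616734
purple 543 (array([0.5922, 0.1302, 0.029 ]), np.float64(0.02139366511774067)) 0.18361752028541645
caddy [0.3157 0.2    0.01  ] [0.9435 0.7407 0.13  ]
0.162 [107, 102, 117, 99, 106, 106, 104, 103, 97, 71, 62, 79, 103, 162, 170, 178, 174, 170, 159, 158, 163, 103, 112, 156, 163, 163, 170, 185, 190, 187, 187, 188, 179, 128, 107, 115]
0.159 [111, 106, 119, 103, 109, 110, 107, 107, 100, 72, 62, 78, 96, 154, 165, 176, 166, 163, 150, 154, 164, 97, 110, 155, 162, 166, 170, 189, 187, 187, 187, 188, 177, 128, 109, 115]
```

Lugs measured at about 38°, −83°, 158° (both views agree); head yaw ≈ 12.2°, collar axis ≈ (0.564, −0.206), cartridge axis ≈ (0.521, 0.1345). Now check the wrist angles for approach azimuth 33° (clears the pink decoy).

```bash
cat > k.py <<'E'
import numpy as np
from scipy.spatial.transform import Rotation as Ro
def Rt(al,s):
    a=np.radians(al);z=np.array([np.cos(a)*.7071,np.sin(a)*.7071,-.7071]);y=s*np.array([-np.sin(a),np.cos(a),0]);return np.c_[np.cross(y,z),y,z]
if __name__=="__main__":
  for nm,tcp,al in(("pick",(.52,.13),33),("h0",(.565,-.205),-5),("h1",(.565,-.205),7),("h2",(.565,-.205),52),("h3",(.565,-.205),65)):
   for s in(1,-1):
    R=Rt(al,s); w=np.array(tcp)-.22*R[:2,2]; j1=np.degrees(np.arctan2(w[1],w[0]))
    for fp in(95,120):
        M=(Ro.from_euler("z",j1,degrees=True)*Ro.from_euler("y",fp,degrees=True)).inv()*Ro.from_matrix(R)
        e=M.as_euler("ZYZ",degrees=True); print(nm,al,s,"fp",fp,"j1 %.0f"%j1,e.round(),"j6",round((e[2]-90+180)%360-180))
  R0=np.array([[.9235,.3837,0],[.3837,-.9235,0],[0,0,-1]]).T
  for s in(1,-1):
    # yaw about z first then lean
    print(s,np.degrees(Ro.from_matrix(Rt(33,s)@R0.T).as_rotvec()))
E
python3 k.py
```

```text
pick 33 1 fp 95 j1 7 [ 26.  46. -38.] j6 -128
pick 33 1 fp 120 j1 7 [ 47.  26. -63.] j6 -153
pick 33 -1 fp 95 j1 7 [ 26.  46. 142.] j6 52
pick 33 -1 fp 120 j1 7 [ 47.  26. 117.] j6 27
h0 -5 1 fp 95 j1 -25 [ 21.  44. -30.] j6 -120
h0 -5 1 fp 120 j1 -25 [ 41.  22. -53.] j6 -143
h0 -5 -1 fp 95 j1 -25 [ 21.  44. 150.] j6 60
h0 -5 -1 fp 120 j1 -25 [ 41.  22. 127.] j6 37
h1 7 1 fp 95 j1 -29 [ 32.  51. -49.] j6 -139
h1 7 1 fp 120 j1 -29 [ 52.  32. -74.] j6 -164
h1 7 -1 fp 95 j1 -29 [ 32.  51. 131.] j6 41
h1 7 -1 fp 120 j1 -29 [ 52.  32. 106.] j6 16
h2 52 1 fp 95 j1 -35 [ 45.  84. -91.] j6 179
h2 52 1 fp 120 j1 -35 [  50.   67. -110.] j6 160
h2 52 -1 fp 95 j1 -35 [45. 84. 89.] j6 -1
h2 52 -1 fp 120 j1 -35 [50. 67. 70.] j6 -20
h3 65 1 fp 95 j1 -35 [  44.   93. -100.] j6 170
h3 65 1 fp 120 j1 -35 [  46.   76. -118.] j6 152
h3 65 -1 fp 95 j1 -35 [44. 93. 80.] j6 -10
h3 65 -1 fp 120 j1 -35 [46. 76. 62.] j6 -28
1 [  57.88366559   30.49415258 -157.29478328]
-1 [ 21.00205203 -39.86586456   9.89514461]
```

Call:
play_rows(deltas=[[0.065,0.075,0.105,0.0933,-0.1772,0.044,1],[0.065,0.075,0.105,0.0933,-0.1772,0.044,1],[0.065,0.075,0.105,0.0933,-0.1772,0.044,1],[0.065,0.075,0.105,0.0933,-0.1772,0.044,1],[0.065,0.075,0.105,0.0933,-0.1772,0.044,1]])

```text
time: 0.72
position: [0.351, -0.3803, 0.4023]
eef_rot: [[0.59, 0.545, 0.596], [0.384, -0.838, 0.387], [0.71, 0.001, -0.704]]
contact_force: [1.0, 0.5, -0.5]
finger_gap: 1.001
gripper_force: 0.0
```

Call:
play_rows(deltas=[[0.03,0.146,0,0,0,0,1],[0.03,0.146,0,0,0,0,1],[0.03,0.146,0,0,0,0,1],[0.03,0.146,0,0,0,0,1],[0.03,0.146,0,0,0,0,1]])

```text
time: 1.35
position: [0.4105, -0.0873, 0.4005]
eef_rot: [[0.594, 0.543, 0.594], [0.384, -0.839, 0.384], [0.707, -0.0, -0.707]]
contact_force: [1.2, -0.2, 0.8]
finger_gap: 0.999
gripper_force: 0.0
```

Call:
play_rows(deltas=[[0.019,0.1375,-0.05,0,0,0,1],[0.019,0.1375,-0.05,0.091,-0.14,0,1],[0.019,0.1375,-0.05,0.091,-0.14,0,1],[0,0,-0.1375,0,0,0,1],[0,0,-0.1375,0,0,0,1]])

```text
time: 1.98
position: [0.4326, 0.0768, 0.2297]
eef_rot: [[0.417, 0.545, 0.727], [0.275, -0.838, 0.471], [0.866, 0.003, -0.5]]
contact_force: [1.1, -1.2, 0.0]
finger_gap: 1.003
gripper_force: 0.0
```

Call:
play_rows(deltas=[[0,0,-0.107,0,0,0,1],[0,0,-0.107,0,0,0,1],[0,0,-0.107,0,0,0,1],[0,0,0,0,0,0,1]])

```text
time: 2.48
position: [0.4581, 0.0626, 0.123]
eef_rot: [[0.441, 0.56, 0.702], [0.281, -0.828, 0.485], [0.853, -0.017, -0.522]]
contact_force: [-0.5, 0.6, -0.5]
finger_gap: 1.002
gripper_force: 0.0
```

Run:
```python
from h import *
print(manip.get_obs()["joint_pos"].round(1))
a,_,_=cloud("side");b,_,_=cloud("top")
o=np.hstack([cv2.resize(a[150:350,220:480],None,fx=1.5,fy=1.5),cv2.resize(b[100:300,180:440],None,fx=1.5,fy=1.5)])
cv2.imwrite("pics/pre.png",o[:,:,::-1])
```

```text
[-31.2  13.2 149.6 103.   53.  -69.2]
```

View pics/pre.png

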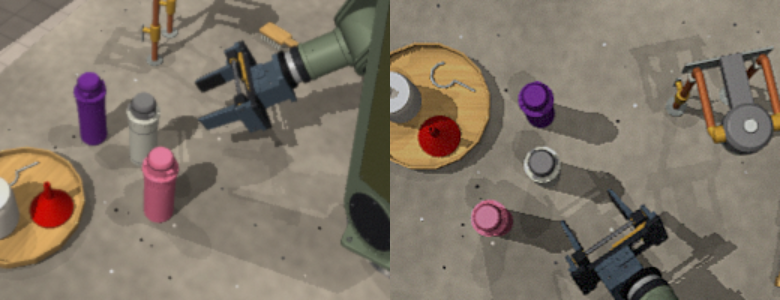

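The pose was clamped: joint 3 sits at its limit (wrist too near the base). The picture shows the hand short of the cartridge (top crop (542,163)), both decoys untouched. I'll fit the arm's link lengths from joint readings.

```bash
cat > fk.py <<'E'
import numpy as np
from scipy.spatial.transform import Rotation as Ro
from scipy.optimize import least_squares
E=lambda a,x:Ro.from_euler(a,x,degrees=True)
def fk(q,p):
    a1,lat,d1,a2,a3,L,e=p
    A=E("z",q[0]);B=A*E("y",q[1]);C=A*E("y",q[1]+q[2]);D=C*E("z",q[3])*E("y",q[4])*E("z",q[5]+90)
    x=A.apply([a1,lat,d1])+B.apply([0,0,a2])+C.apply([e,0,a3])+D.apply([0,0,L])
    return x,D.as_matrix()
data=[([-68.5858,18.3477,89.7005,.0008,72.0425,-1.1463],[.22043,-.53054,.19])]
E
python3 - <<'E'
from fk import *
from workcell import manip
o=manip.get_obs();q=o["joint_pos"];print(q.round(3),o["position"].round(4))
R=o["eef_rot"];print((fk(q,[0]*7)[1]-R).round(3).tolist())
d=data+[(q,o["position"])]
for lat in(0,.0115):
  for a1 in(0,.05,.1):
    f=lambda p:np.r_[np.concatenate([fk(q,np.r_[a1,p])[0]-x for q,x in d]),1e-3*(p[-1])]
    s=least_squares(f,[lat,.3,.4,.4,.3,0]);print(a1,s.x.round(4),s.cost)
E
```

```text
[-31.177  12.849 149.742 102.98   53.045 -69.215] [0.4572 0.0634 0.1253]
[[0.0, 0.0, 0.0], [0.0, -0.0, 0.0], [0.0, 0.0, -0.0]]
0 [0.0115 0.1403 0.5918 0.417  0.3589 0.0252] 3.175057336657838e-10
0.05 [0.0115 0.3194 0.4215 0.4258 0.3589 0.0407] 8.275081317688172e-10
0.1 [0.0115 0.4985 0.2512 0.4347 0.3589 0.0562] 1.5772170120881269e-09
0 [0.0115 0.1403 0.5918 0.417  0.3589 0.0252] 3.175057340509312e-10
0.05 [0.0115 0.3194 0.4215 0.4258 0.3589 0.0407] 8.27508131765274e-10
0.1 [0.0115 0.4985 0.2512 0.4347 0.3589 0.0562] 1.57721701172224e-09
```

Call:
play_rows(deltas=[[-0.02,0.03,0.13,0,0,0,1],[0,0,0.13,0,0,0,1],[0,0,0,0,0,0,1]])

```text
time: 2.95
position: [0.4516, 0.0742, 0.2239]
eef_rot: [[0.424, 0.563, 0.709], [0.288, -0.826, 0.484], [0.858, -0.001, -0.513]]
contact_force: [0.2, 0.2, -0.3]
finger_gap: 1.0
gripper_force: 0.0
```

Run:
```python
from workcell import manip
o=manip.get_obs();print(o["joint_pos"].round(3).tolist(),o["position"].round(5).tolist(),o["eef_rot"].round(3).tolist())
```

```text
[-29.769, -4.376, 141.414, 84.441, 50.876, -37.742] [0.45159, 0.07416, 0.22394] [[0.424, 0.563, 0.709], [0.288, -0.826, 0.484], [0.858, -0.001, -0.513]]
```

Call:
play_rows(deltas=[[0.1,0.06,0,0,0,0,1],[0.1,0.06,0,0,0,0,1],[0,0,0,0,0,0,1]])

```text
time: 3.32
position: [0.5314, 0.1244, 0.2189]
eef_rot: [[0.433, 0.566, 0.701], [0.285, -0.824, 0.49], [0.855, -0.012, -0.518]]
contact_force: [-0.7, -0.1, -0.1]
finger_gap: 0.998
gripper_force: 0.0
```

Run:
```python
from workcell import manip
o=manip.get_obs();print(o["joint_pos"].round(3).tolist(),o["position"].round(5).tolist(),o["eef_rot"].round(3).tolist())
```

```text
[-12.729, 2.329, 135.701, 97.404, 39.616, -38.368] [0.53144, 0.12437, 0.2189] [[0.433, 0.566, 0.701], [0.285, -0.824, 0.49], [0.855, -0.012, -0.518]]
```

```bash
cat >> fk.py <<'E'
data+=[([-31.177,12.849,149.742,102.98,53.045,-69.215],[.4572,.0634,.1253]),
([-29.769,-4.376,141.414,84.441,50.876,-37.742],[0.45159,0.07416,0.22394]),
([-12.729,2.329,135.701,97.404,39.616,-38.368],[0.53144,0.12437,0.2189])]
f=lambda p:np.concatenate([fk(q,p)[0]-x for q,x in data])
sol=least_squares(f,[0,.0115,.2,.4,.4,.359,0]); P=sol.x
lo=np.array([-177.97,-48.28,12.27,-77.06,2.81,-146.56]);hi=np.array([177.97,115.42,149.76,257.06,150.46,146.56])
def Rl(al,th,s=-1):
    a,t=np.radians([al,th]);z=np.array([np.cos(a)*np.sin(t),np.sin(a)*np.sin(t),-np.cos(t)]);y=s*np.array([-np.sin(a),np.cos(a),0]);return np.c_[np.cross(y,z),y,z]
def ik(x,R,q0):
    g=lambda q:np.r_[(fk(q,P)[0]-x)*10,(Ro.from_matrix(R).inv()*Ro.from_matrix(fk(q,P)[1])).as_rotvec()]
    s=least_squares(g,np.clip(q0,lo+.5,hi-.5),bounds=(lo,hi),x_scale=10.); return s.x,np.abs(s.fun).max()
E
python3 - <<'E'
from fk import *
print(P.round(4),np.abs(sol.fun).max())
q0=data[-1][0]
def tryp(nm,ax,h,al,th):
    R=Rl(al,th);x=np.array([*ax,h])+.019*R[:,2]
    q,e=min((ik(x,R,np.array(s)) for s in(q0,[-10,20,130,40,40,0],[-30,20,120,45,60,0])),key=lambda t:t[1]);print(nm,al,th,q.round(0),round(e,4))
for th in(60,55,45):
    for al in(25,33): tryp("pick",(.521,.1345),.042,al,th)
    tryp("lift",(.521,.1345),.142,33,th)
    tryp("head-",(.564,-.2055),.115,-5,th);tryp("head0",(.564,-.2055),.115,7,th);tryp("head1",(.564,-.2055),.131,52,th);tryp("head1",(.564,-.2055),.131,65,th)
E
```

```text
[1.000e-04 1.150e-02 1.403e-01 5.918e-01 4.169e-01 3.588e-01 2.520e-02] 1.4813209258168758e-05
pick 25 60 [ -2.  31. 150. 151.  57. -89.] 0.0664
pick 33 60 [ -8.  34. 150. 140.  63. -93.] 0.0092
lift 33 60 [ -8.  15. 145. 128.  46. -72.] 0.0
head- -5 60 [-36.  22. 140. 142.  45. -77.] 0.0
head0 7 60 [-43.  24. 135. 117.  48. -68.] 0.0
head1 52 60 [-50.  34. 106.  61.  75. -49.] 0.0
head1 65 60 [-48.  38.  96.  53.  84. -48.] 0.0
pick 25 55 [  1.  29. 150. 156.  54. -89.] 0.0078
pick 33 55 [ -6.  30. 148. 140.  53. -88.] 0.0
lift 33 55 [ -6.  12. 141. 121.  37. -62.] 0.0
head- -5 55 [-34.  19. 137. 136.  35. -70.] 0.0
head0 7 55 [-42.  21. 133. 110.  41. -59.] 0.0
head1 52 55 [-48.  31. 105.  58.  72. -44.] 0.0
head1 65 55 [-47.  36.  96.  50.  81. -45.] 0.0
pick 25 45 [  4.  22. 143. 150.  31. -79.] 0.0
pick 33 45 [ -1.  22. 141. 131.  32. -72.] 0.0
lift 33 45 [ -1.   8. 134.  93.  24. -30.] 0.0
head- -5 45 [-31.  15. 130. 110.  20. -40.] 0.0
head0 7 45 [-37.  17. 127.  88.  30. -33.] 0.0
head1 52 45 [-45.  28. 103.  50.  66. -35.] 0.0
head1 65 45 [-44.  32.  96.  44.  76. -39.] 0.0
```

Model fits to 15 µm. I'll grasp with lean 55°, azimuth 34°, cartridge 5 mm nearer the tips, descending a steep diagonal.

```bash
cat > plan.py <<'E'
from fk import *
from workcell import manip
def rows(x0,R0,x1,R1):
    d=(np.array(x1)-x0)/.4; r=np.degrees((Ro.from_matrix(R1)*Ro.from_matrix(R0).inv()).as_rotvec())/45
    n=int(np.ceil(max(np.linalg.norm(d)/.15,np.linalg.norm(r)/.22,1e-9))); return n,d,r
E
python3 - <<'E'
from plan import *
o=manip.get_obs();x,R=o["position"],o["eef_rot"];q=o["joint_pos"]
R1=Rl(34,55);h=R1[:,2]*[1,1,0];h/=np.linalg.norm(h)
G=np.array([.521,.1345,.042])+.014*R1[:,2]
print("G",G)
for b,H in((.03,.17),(.03,.14),(.02,.1),(.01,.05),(0,0),(0,.1)):
    t=G-b*h+[0,0,H]; q2,e=ik(t,R1,q); n,d,r=rows(x,R,t,R1); print(t.round(4),n,d.round(4),r.round(4),(q2).round(1),round(e,4),"dq",np.abs(q2-q).max().round(0)); x,R,q=t,R1,q2
E
```

```text
G [0.53050751 0.1409129  0.03396993]
[0.5056 0.1241 0.204 ] 1 [-0.0645 -0.0006 -0.0373] [-0.0605  0.0614 -0.0107] [-1.120e+01 -1.000e-01  1.371e+02  9.310e+01  3.560e+01 -3.380e+01] 0.0 dq 5.0
[0.5056 0.1241 0.174 ] 1 [ 0.     0.    -0.075] [0. 0. 0.] [-11.2   3.7 140.  102.2  36.5 -45.1] 0.0 dq 11.0
[0.5139 0.1297 0.134 ] 1 [ 0.0207  0.014  -0.1   ] [0. 0. 0.] [ -9.7  10.2 142.7 115.2  38.7 -59.9] 0.0 dq 15.0
[0.5222 0.1353 0.084 ] 1 [ 0.0207  0.014  -0.125 ] [0. 0. 0.] [ -8.3  19.3 145.6 128.3  44.6 -75.5] 0.0 dq 16.0
[0.5305 0.1409 0.034 ] 1 [ 0.0207  0.014  -0.125 ] [0. 0. 0.] [ -7.   29.1 147.5 137.3  52.4 -87.1] 0.0 dq 12.0
[0.5305 0.1409 0.134 ] 2 [0.   0.   0.25] [0. 0. 0.] [ -7.   11.3 141.  117.6  37.3 -59.8] 0.0 dq 27.0
```

Call:
play_rows(deltas=[[-0.0645,-0.0006,-0.037,-0.06,0.061,-0.011,1],[0,0,0,0,0,0,1],[0,0,-0.04,0,0,0,1],[0,0,-0.035,0,0,0,1],[0,0,0,0,0,0,1]])

```text
time: 3.95
position: [0.5051, 0.1212, 0.1729]
eef_rot: [[0.48, 0.554, 0.681], [0.316, -0.833, 0.455], [0.819, -0.003, -0.574]]
contact_force: [0.2, 1.1, 0.1]
finger_gap: 1.001
gripper_force: 0.0
```

Call:
play_rows(deltas=[[0.0105,0.007,-0.05,0,0,0,1],[0.0105,0.007,-0.05,0,0,0,1],[0.0105,0.007,-0.0625,0,0,0,1],[0.0105,0.007,-0.0625,0,0,0,1],[0,0,0,0,0,0,1]])

```text
time: 4.58
position: [0.5225, 0.1328, 0.0827]
eef_rot: [[0.48, 0.554, 0.68], [0.316, -0.832, 0.455], [0.818, -0.003, -0.575]]
contact_force: [0.8, 0.3, 0.5]
finger_gap: 1.0
gripper_force: 0.0
```

Run:
```python
from h import *
from m import circ
from plan import *
o=manip.get_obs();R1=Rl(34,55);G=np.array([.5305,.1409,.034]);print(rows(o["position"],o["eef_rot"],G,R1),o["contact_force"].round(1))
a,_,W=cloud("side");b,_,_=cloud("top")
o=np.hstack([cv2.resize(a[180:310,250:400],None,fx=2.6,fy=2.6),cv2.resize(b[140:270,220:370],None,fx=2.6,fy=2.6)])
cv2.imwrite("pics/pre2.png",o[:,:,::-1])
```

```text
(1, array([ 0.02010849,  0.02031111, -0.12177923]), array([-0.00242773, -0.00428946,  0.007227  ])) [0.8 0.3 0.5]
```

View pics/pre2.png

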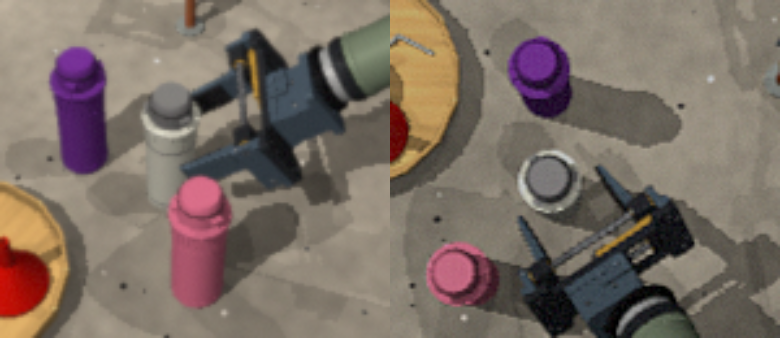

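The fingers straddle the cartridge (top crop: tips (525,218),(605,170), neck (550,178)), clear of the pink one. Finish and grip.

Call:
play_rows(deltas=[[0.01,0.01,-0.06,-0.0024,-0.0043,0.0072,1],[0.01,0.01,-0.061,0,0,0,1],[0,0,0,0,0,0,1]])

```text
time: 5.05
position: [0.5307, 0.1411, 0.0354]
eef_rot: [[0.473, 0.56, 0.68], [0.321, -0.829, 0.458], [0.82, 0.002, -0.572]]
contact_force: [-0.0, -0.0, 0.4]
finger_gap: 1.002
gripper_force: 0.0
```

Call:
play_rows(deltas=[[0,0,0,0,0,0,0.5],[0,0,0,0,0,0,0.5],[0,0,0,0,0,0,0.5],[0,0,0,0,0,0,0.5],[0,0,0,0,0,0,0.5]], newtons=40)

```text
time: 5.68
position: [0.5309, 0.1407, 0.0362]
eef_rot: [[0.472, 0.559, 0.682], [0.321, -0.829, 0.458], [0.821, 0.003, -0.571]]
contact_force: [-2.7, -3.8, 6.1]
finger_gap: 0.613
gripper_force: 40.0
```

Call:
play_rows(deltas=[[0,0,0.05,0,0,0,0.4],[0,0,0.1,0,0,0,0.4],[0,0,0.1,0,0,0,0.4],[0,0,0.1,0,0,0,0.4],[0,0,0.1,0,0,0,0.4]])

```text
time: 6.3
position: [0.5288, 0.1405, 0.2146]
eef_rot: [[0.476, 0.56, 0.679], [0.324, -0.829, 0.456], [0.818, 0.003, -0.576]]
contact_force: [0.5, 1.3, -4.5]
finger_gap: 0.611
gripper_force: 40.0
```

Call:
play_rows(deltas=[[0,-0.08,0.1,0,0,0,0.4],[0,-0.13,0,0,0,0,0.4],[0,-0.13,0,0,0,0,0.4],[0,0,0,0,0,0,0.4],[0,0,0,0,0,0,0.4]])

```text
time: 6.92
position: [0.5293, 0.0053, 0.2536]
eef_rot: [[0.476, 0.56, 0.678], [0.322, -0.828, 0.458], [0.819, 0.001, -0.574]]
contact_force: [-0.4, 0.3, -4.2]
finger_gap: 0.615
gripper_force: 40.0
```

```bash
cat > meas.py <<'E'
from h import *
from m import circ
# cartridge in hand: axis at several heights (both views), lugs
from scipy.optimize import least_squares
def meas(c0,zb):
    out={}
    for n in("side","top"):
        im,d,W=cloud(n); P=W.reshape(-1,3); g=cv2.cvtColor(im,cv2.COLOR_RGB2HSV).reshape(-1,3)
        r=np.hypot(*(P[:,:2]-c0).T)
        zz=P[:,2]-zb
        segs=((.078,.136,.029),(.147,.155,.024),(.163,.169,.024))
        m0=(r<.05)&(zz>.078)&(zz<.2)&(g[:,1]<60)
        def res(q):
            X=P[m0]; rr=[]
            ax=q[:2]+np.outer(X[:,2]-zb-.1,q[2:4]); z=X[:,2]-zb-q[4]; rho=np.hypot(*(X[:,:2]-ax).T)
            for lo,hi,R in segs: rr.append(np.where((z>lo)&(z<hi),rho-R,0))
            top=np.where((z>.172)&(rho<.018),z-.178,0)
            return np.concatenate(rr+[top])
        s=least_squares(res,[*c0,0,0,0],loss='soft_l1',f_scale=.0015,x_scale=[.01,.01,.1,.1,.01],diff_step=1e-3)
        q=s.x; X=P; ax=q[:2]+np.outer(X[:,2]-zb-.1,q[2:4]); v=X[:,:2]-ax; rho=np.hypot(*v.T); z=X[:,2]-zb-q[4]
        L=(rho>.0255)&(rho<.032)&(z>.154)&(z<.165)&(g[:,1]<60)
        a=np.sort(np.degrees(np.arctan2(v[L,1],v[L,0]))).round()
        print(n,"ctr@.1 xy",q[:2].round(4),"tilt deg x,y",np.degrees(q[2:4]).round(1),"dz",round(q[4]*1e3,1),"lug az",a.astype(int).tolist())
    return im
E
python3 - <<'E'
from meas import *
o=manip.get_obs();x,R=o["position"],o["eef_rot"]; g=x-.014*R[:,2]; print(x.round(4),R.round(3).tolist(),g.round(4),o["contact_force"].round(1),o["moment"].round(2),o["finger_gap"])
meas(g[:2],g[2]-.042)
E
```

```text
[0.5293 0.0053 0.2536] [[0.476, 0.56, 0.678], [0.322, -0.828, 0.458], [0.819, 0.001, -0.574]] [ 0.5198 -0.0012  0.2616] [-0.4  0.3 -4.2] [-0.66  0.98  0.04] 0.615031022286949
side ctr@.1 xy [ 0.5186 -0.0018] tilt deg x,y [1.2 0.8] dz -0.9 lug az [29, 45, 47, 50, 53, 53, 100, 124, 145, 146, 149, 150, 153, 156, 157, 159, 163, 165, 166, 167, 168]
top ctr@.1 xy [ 0.5203 -0.0006] tilt deg x,y [0.2 0.2] dz -2.3 lug az [-93, -90, -88, -87, -82, -80, -77, -75, -73, -68, 29, 33, 33, 36, 38, 38, 42, 42, 45, 48, 49, 51, 142, 145, 146, 149, 151, 153, 155, 157, 159, 160, 163, 164]
```

Held upright with the axis where expected (within 1 mm after camera bias), lug at ≈38° with hand at 34°. Plan the move under the head with the lug at 12°.

```bash
cat >> plan.py <<'E'
A=np.array([.5649,-.2057])
def pose(al,u,A=A,th=55): 
    R=Rl(al,th); return np.r_[A,u+.0442]+.014*R[:,2],R
def go(wps):
    o=manip.get_obs();x,R=o["position"],o["eef_rot"];q=o["joint_pos"]
    for t,R1 in wps:
        q2,e=ik(t,R1,q);n,d,r=rows(x,R,t,R1);n=max(n,int(np.ceil(np.abs(q2-q).max()/13)))
        print(t.round(4),"n",n,(d/n).round(4).tolist(),(r/n).round(4).tolist(),q2.round(0),round(e,4)); x,R,q=t,R1,q2
E
python3 - <<'E'
from plan import *
go([pose(20,.15,[.51,-.03]),pose(8,.10,[.51,-.06]),pose(8,.045,[.51,-.06]),pose(8,.045),pose(8,.07),pose(53,.09)])
E
```

```text
[ 0.5208 -0.0261  0.1862] n 2 [-0.0108, -0.0407, -0.0851] [0.0007, 0.0003, -0.1576] [-30.   3. 138.  94.  39. -40.] 0.0
[ 0.5214 -0.0584  0.1362] n 3 [0.0005, -0.0269, -0.0417] [0.0, 0.0, -0.0889] [-26.   8. 145. 127.  35. -64.] 0.0
[ 0.5214 -0.0584  0.0812] n 2 [0.0, 0.0, -0.0687] [0.0, 0.0, 0.0] [-26.  19. 150. 140.  46. -81.] 0.0
[ 0.5763 -0.2041  0.0812] n 3 [0.0457, -0.1214, 0.0] [0.0, 0.0, 0.0] [-42.  24. 134. 113.  43. -64.] 0.0
[ 0.5763 -0.2041  0.1062] n 1 [0.0, 0.0, 0.0625] [0.0, 0.0, 0.0] [-42.  21. 132. 108.  42. -58.] 0.0
[ 0.5718 -0.1965  0.1262] n 5 [-0.0022, 0.0038, 0.01] [-0.0, -0.0, 0.2] [-49.  31. 104.  57.  73. -44.] 0.0
```

Run:
```python
from plan import *
go([pose(20,.16,[.53,-.05]),pose(8,.11,[.55,-.08]),pose(8,.045,[.55,-.08]),pose(8,.045)])
```

```text
[ 0.5408 -0.0461  0.1962] n 2 [0.0142, -0.0657, -0.0726] [0.0007, 0.0003, -0.1576] [-31.   4. 134.  90.  40. -36.] 0.0
[ 0.5614 -0.0784  0.1462] n 3 [0.0172, -0.0269, -0.0417] [0.0, 0.0, -0.0889] [-26.  10. 139. 122.  33. -58.] 0.0
[ 0.5614 -0.0784  0.0812] n 2 [0.0, 0.0, -0.0812] [0.0, 0.0, 0.0] [-26.  20. 144. 137.  43. -77.] 0.0
[ 0.5763 -0.2041  0.0812] n 3 [0.0124, -0.1048, 0.0] [0.0, 0.0, 0.0] [-42.  24. 134. 113.  43. -64.] 0.0
```

Call:
play_rows(deltas=[[0.0142,-0.0657,-0.0726,0.0007,0.0003,-0.1576,0.4],[0.0142,-0.0657,-0.0726,0.0007,0.0003,-0.1576,0.4],[0.0172,-0.0269,-0.0417,0,0,-0.0889,0.4],[0.0172,-0.0269,-0.0417,0,0,-0.0889,0.4],[0.0172,-0.0269,-0.0417,0,0,-0.0889,0.4]])

```text
time: 7.65
position: [0.5621, -0.0787, 0.1462]
eef_rot: [[0.568, 0.136, 0.812], [0.079, -0.991, 0.111], [0.819, 0.002, -0.574]]
contact_force: [0.2, 0.6, -3.7]
finger_gap: 0.614
gripper_force: 40.0
```

Call:
play_rows(deltas=[[0,0,-0.0812,0,0,0,0.4],[0,0,-0.0812,0,0,0,0.4],[0,0,0,0,0,0,0.4]])

```text
time: 8.02
position: [0.5609, -0.0779, 0.0788]
eef_rot: [[0.573, 0.138, 0.808], [0.078, -0.99, 0.114], [0.816, -0.003, -0.578]]
contact_force: [-0.2, 0.1, -3.1]
finger_gap: 0.614
gripper_force: 40.0
```

Run:
```python
from plan import *
o=manip.get_obs();print(o["position"].round(4),o["joint_pos"].round(0),o["contact_force"].round(1))
go([pose(8,.045,[.55,-.08]),pose(8,.045)])
```

```text
[ 0.5609 -0.0779  0.0788] [-26.  21. 144. 137.  42. -77.] [-0.2  0.1 -3.1]
[ 0.5614 -0.0784  0.0812] n 1 [0.0011, -0.0013, 0.006] [-0.0025, -0.0079, 0.0013] [-26.  20. 144. 137.  43. -77.] 0.0
[ 0.5763 -0.2041  0.0812] n 3 [0.0124, -0.1048, 0.0] [0.0, 0.0, 0.0] [-42.  24. 134. 113.  43. -64.] 0.0
```

Call:
play_rows(deltas=[[0.0093,-0.0786,0,0,0,0,0.4],[0.0093,-0.0786,0,0,0,0,0.4],[0.0093,-0.0786,0,0,0,0,0.4],[0.0093,-0.0786,0,0,0,0,0.4],[0,0,0,0,0,0,0.4]])

```text
time: 8.65
position: [0.579, -0.2084, 0.0849]
eef_rot: [[0.564, 0.135, 0.815], [0.082, -0.991, 0.107], [0.822, 0.006, -0.57]]
contact_force: [-0.7, 0.5, -3.7]
finger_gap: 0.612
gripper_force: 40.0
```

Call:
play_rows(deltas=[[0,0,0,0,0,0,0.4],[0,0,0,0,0,0,0.4]])

```text
time: 8.9
position: [0.5772, -0.2042, 0.0828]
eef_rot: [[0.567, 0.138, 0.812], [0.081, -0.99, 0.112], [0.82, 0.002, -0.572]]
contact_force: [-0.2, -0.5, -3.8]
finger_gap: 0.617
gripper_force: 40.0
```

Run:
```python
from plan import *
from h import *
o=manip.get_obs();print(o["position"].round(4),o["eef_rot"].round(3).tolist(),o["joint_pos"].round(0),o["contact_force"].round(1),o["moment"].round(2))
go([pose(8,.045),pose(8,.069)])
a,_,_=cloud("side");b,_,_=cloud("top")
o=np.hstack([cv2.resize(a[85:235,280:430],None,fx=2.6,fy=2.6),cv2.resize(b[130:280,350:500],None,fx=2.6,fy=2.6)])
cv2.imwrite("pics/under.png",o[:,:,::-1])
```

```text
[ 0.5772 -0.2042  0.0828] [[0.567, 0.138, 0.812], [0.081, -0.99, 0.112], [0.82, 0.002, -0.572]] [-42.  24. 134. 113.  43. -64.] [-0.2 -0.5 -3.8] [-0.14  1.12  0.  ]
[ 0.5763 -0.2041  0.0812] n 1 [-0.0023, 0.0003, -0.004] [0.0019, 0.0024, 0.001] [-42.  24. 134. 113.  43. -64.] 0.0
[ 0.5763 -0.2041  0.1052] n 1 [0.0, 0.0, 0.06] [0.0, 0.0, 0.0] [-42.  21. 132. 108.  42. -58.] 0.0
```

View pics/under.png

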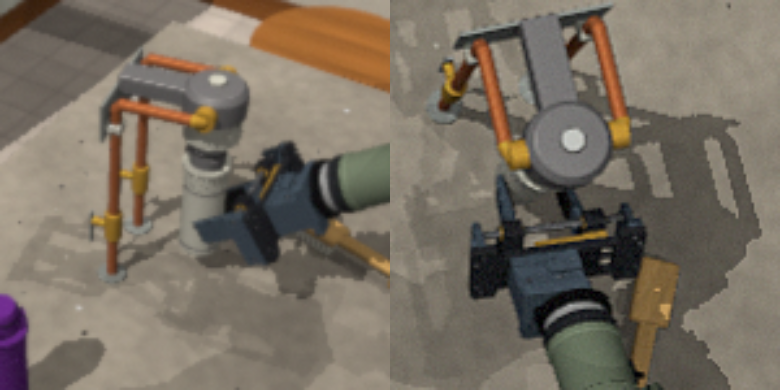

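Cartridge stands right beneath the collar (side crop (207,155) under (215,130)), hand in front, brush clear. Raise and feel.

Call:
play_rows(deltas=[[-0.0015,0,0.025,0.001,0.001,0,0.4],[0,0,0.025,0,0,0,0.4],[0,0,0.005,0,0,0,0.4],[0,0,0,0,0,0,0.4],[0,0,0,0,0,0,0.4]])

```text
time: 9.62
position: [0.5768, -0.2049, 0.1043]
eef_rot: [[0.567, 0.138, 0.812], [0.079, -0.99, 0.113], [0.82, 0.0, -0.572]]
contact_force: [-1.3, 1.8, -2.9]
finger_gap: 0.616
gripper_force: 40.0
```

Call:
play_rows(deltas=[[0,0,0.005,0,0,0,0.4],[0,0,0.005,0,0,0,0.4],[0,0,0.005,0,0,0,0.4],[0,0,0,0,0,0,0.4]])

```text
time: 10.12
position: [0.5759, -0.2052, 0.1092]
eef_rot: [[0.569, 0.137, 0.811], [0.079, -0.991, 0.112], [0.818, 0.0, -0.575]]
contact_force: [-2.5, 3.4, -9.9]
finger_gap: 0.615
gripper_force: 40.0
```

Call:
play_rows(deltas=[[-0.0012,0.0012,0.002,0,0,0,0.4],[-0.0002,0.001,0,0,0,0.0444,0.4],[-0.0002,0.001,0,0,0,0.0444,0.4],[0,0,0,0,0,0,0.4]])

```text
time: 10.62
position: [0.5752, -0.2044, 0.1095]
eef_rot: [[0.563, 0.205, 0.801], [0.118, -0.979, 0.168], [0.818, -0.0, -0.575]]
contact_force: [-2.6, 3.3, -13.6]
finger_gap: 0.618
gripper_force: 40.0
```

Call:
play_rows(deltas=[[-0.0002,0.001,0,0,0,0.0444,0.4],[-0.0002,0.001,0,0,0,0.0444,0.4],[0,0,0,0,0,0,0.4]])

```text
time: 11.0
position: [0.5753, -0.2036, 0.1101]
eef_rot: [[0.553, 0.273, 0.788], [0.157, -0.962, 0.223], [0.819, 0.0, -0.574]]
contact_force: [-3.0, 1.9, -13.4]
finger_gap: 0.613
gripper_force: 40.0
```

Call:
play_rows(deltas=[[-0.0003,0.001,0,0,0,0.0444,0.4],[-0.0003,0.001,0,0,0,0.0444,0.4],[0,0,0,0,0,0,0.4]])

```text
time: 11.38
position: [0.5768, -0.2027, 0.113]
eef_rot: [[0.535, 0.34, 0.774], [0.195, -0.94, 0.278], [0.822, 0.002, -0.569]]
contact_force: [-2.4, 3.1, -5.2]
finger_gap: 0.613
gripper_force: 40.0
```

Call:
play_rows(deltas=[[-0.0003,0.001,0,0,0,0.0444,0.4],[0,0,0,0,0,0,0.4]])

```text
time: 11.62
position: [0.5766, -0.2023, 0.113]
eef_rot: [[0.528, 0.372, 0.763], [0.213, -0.928, 0.305], [0.822, 0.002, -0.57]]
contact_force: [-2.4, 3.3, -3.1]
finger_gap: 0.612
gripper_force: 40.0
```

It rose 3 mm and the force fell: the lugs are in the gate. Push up, easing the lateral offset.

Call:
play_rows(deltas=[[-0.0025,0.0022,0.005,0,0,0,0.4],[0,0,0.0075,0,0,0,0.4],[0,0,0,0,0,0,0.4]])

```text
time: 12.0
position: [0.5748, -0.2022, 0.1163]
eef_rot: [[0.532, 0.37, 0.762], [0.213, -0.929, 0.303], [0.82, 0.001, -0.573]]
contact_force: [0.5, -0.4, -7.9]
finger_gap: 0.617
gripper_force: 40.0
```

Call:
play_rows(deltas=[[0,0,0.0075,0,0,0,0.4],[0,0,0.0075,0,0,0,0.4],[0,0,0,0,0,0,0.4]])

```text
time: 12.38
position: [0.5746, -0.202, 0.1221]
eef_rot: [[0.532, 0.371, 0.761], [0.214, -0.929, 0.304], [0.82, 0.001, -0.573]]
contact_force: [0.4, -2.3, -10.7]
finger_gap: 0.613
gripper_force: 40.0
```

Call:
play_rows(deltas=[[0,0.001,0.005,0,0,0,0.4],[0,0,0.005,0,0,0,0.4],[0,0,0,0,0,0,0.4]])

```text
time: 12.75
position: [0.5743, -0.2018, 0.1252]
eef_rot: [[0.533, 0.371, 0.76], [0.214, -0.929, 0.303], [0.818, 0.001, -0.575]]
contact_force: [2.6, -5.1, -15.3]
finger_gap: 0.616
gripper_force: 40.0
```

Call:
play_rows(deltas=[[0,0,0.005,0,0,0,0.4],[0,0,0,0,0,0,0.4]])

```text
time: 13.0
position: [0.5735, -0.2018, 0.1251]
eef_rot: [[0.537, 0.37, 0.758], [0.214, -0.929, 0.302], [0.816, -0.0, -0.578]]
contact_force: [4.8, -4.3, -22.1]
finger_gap: 0.614
gripper_force: 40.0
```

Flange meets the collar at TCP z 0.1251 (underside ≈ 89 mm). Twist anticlockwise.

Call:
play_rows(deltas=[[0.001,-0.001,0,0,0,0,0.4],[-0.0008,0.0018,0,0,0,0.0889,0.4],[-0.0009,0.0018,0,0,0,0.0889,0.4],[0,0,0,0,0,0,0.4]])

```text
time: 13.5
position: [0.5727, -0.1987, 0.1252]
eef_rot: [[0.499, 0.501, 0.707], [0.288, -0.865, 0.41], [0.817, -0.002, -0.576]]
contact_force: [3.8, 1.8, -23.3]
finger_gap: 0.618
gripper_force: 40.0
```

```bash
cat > st.py <<'E'
from plan import *
o=manip.get_obs();x,R=o["position"],o["eef_rot"];print(x.round(4),"al %.1f th %.1f"%(np.degrees(np.arctan2(R[1,2],R[0,2])),np.degrees(np.arccos(-R[2,2]))),"axis",(x-.014*R[:,2])[:2].round(4),"u %.4f"%(x[2]-.014*R[2,2]-.0442),"F",o["contact_force"].round(1),"M",o["moment"].round(2))
r=x-.014*R[:,2]-x; M=o["moment"]-np.cross(r,o["contact_force"]);print("M about grasp pt",M.round(2), "gap",round(o["finger_gap"],3),"t",o["time"])
E
python3 st.py
```

```text
[ 0.5727 -0.1987  0.1252] al 30.1 th 54.8 axis [ 0.5628 -0.2044] u 0.0890 F [  3.8   1.8 -23.3] M [-2.13  3.33  0.11]
M about grasp pt [-2.25  3.53  0.11] gap 0.618 t 13.5
```

Call:
play_rows(deltas=[[0.001,0.0007,0,0,0,0.0889,0.4],[0.001,0.0006,0,0,0,0.0889,0.4],[-0.0003,0.0007,0,0,0,0.0889,0.4],[0,0,0,0,0,0,0.4]])

```text
time: 14.0
position: [0.5728, -0.1969, 0.1254]
eef_rot: [[0.428, 0.672, 0.605], [0.385, -0.741, 0.55], [0.818, -0.003, -0.576]]
contact_force: [-1.5, 4.8, -25.0]
finger_gap: 0.615
gripper_force: 40.0
```

```bash
python3 st.py
```

```text
[ 0.5728 -0.1969  0.1254] al 42.3 th 54.9 axis [ 0.5643 -0.2046] u 0.0893 F [ -1.5   4.8 -25. ] M [-2.84  2.85  0.56]
M about grasp pt [-2.99  3.07  0.62] gap 0.615 t 14.0
```

Call:
play_rows(deltas=[[-0.0014,0.0014,0,0,0,0.0889,0.4],[-0.0015,0.0013,0,0,0,0.0889,0.4],[-0.0016,0.0012,0,0,0,0.0889,0.4],[0,0,0,0,0,0,0.4]])

```text
time: 14.5
position: [0.5708, -0.1955, 0.1254]
eef_rot: [[0.338, 0.811, 0.476], [0.465, -0.584, 0.665], [0.818, -0.003, -0.575]]
contact_force: [-1.0, 4.6, -24.0]
finger_gap: 0.618
gripper_force: 40.0
```

```bash
python3 st.py
```

```text
[ 0.5708 -0.1955  0.1254] al 54.4 th 54.9 axis [ 0.5641 -0.2048] u 0.0893 F [ -1.    4.6 -24. ] M [-3.39  2.18  0.69]
M about grasp pt [-3.58  2.35  0.73] gap 0.618 t 14.5
```

Call:
play_rows(deltas=[[-0.0017,0.0011,0,0,0,0.0889,0.4],[-0.0017,0.001,0,0,0,0.0889,0.4],[0,0,0,0,0,0,0.4]])

```text
time: 14.88
position: [0.5693, -0.1949, 0.1254]
eef_rot: [[0.27, 0.885, 0.379], [0.508, -0.466, 0.725], [0.818, -0.004, -0.575]]
contact_force: [-2.6, 4.3, -24.5]
finger_gap: 0.613
gripper_force: 40.0
```

```bash
python3 st.py
```

```text
[ 0.5693 -0.1949  0.1254] al 62.4 th 54.9 axis [ 0.564 -0.205] u 0.0893 F [ -2.6   4.3 -24.5] M [-3.72  1.73  0.81]
M about grasp pt [-3.94  1.88  0.86] gap 0.613 t 14.875
```

Call:
play_rows(deltas=[[-0.0018,0.0009,0,0,0,0.0889,0.4],[0,0,0,0,0,0,0.4]])

```text
time: 15.12
position: [0.5687, -0.1947, 0.1254]
eef_rot: [[0.235, 0.915, 0.328], [0.525, -0.403, 0.75], [0.818, -0.004, -0.575]]
contact_force: [-4.2, 4.6, -23.3]
finger_gap: 0.614
gripper_force: 40.0
```

```bash
python3 st.py
```

```text
[ 0.5687 -0.1947  0.1254] al 66.4 th 54.9 axis [ 0.5641 -0.2052] u 0.0893 F [ -4.2   4.6 -23.3] M [-3.8   1.38  0.68]
M about grasp pt [-4.01  1.52  0.75] gap 0.614 t 15.125
```

Call:
play_rows(deltas=[[-0.0018,0.0008,0,0,0,0.0889,0.4],[0,0,0,0,0,0,0.4]])

```text
time: 15.38
position: [0.5689, -0.1959, 0.1258]
eef_rot: [[0.199, 0.939, 0.279], [0.54, -0.343, 0.769], [0.818, -0.003, -0.575]]
contact_force: [-3.5, 1.4, -25.6]
finger_gap: 0.611
gripper_force: 40.0
```

```bash
python3 st.py
```

```text
[ 0.5689 -0.1959  0.1258] al 70.1 th 54.9 axis [ 0.565  -0.2067] u 0.0896 F [ -3.5   1.4 -25.6] M [-4.16  1.84  0.21]
M about grasp pt [-4.43  1.97  0.25] gap 0.611 t 15.375
```

Call:
play_rows(deltas=[[-0.0019,0.0006,0,0,0,0.0889,0.4],[0,0,0,0,0,0,0.4]])

```text
time: 15.62
position: [0.5683, -0.1969, 0.1257]
eef_rot: [[0.162, 0.961, 0.226], [0.553, -0.278, 0.785], [0.817, -0.002, -0.576]]
contact_force: [-4.4, -1.6, -25.2]
finger_gap: 0.604
gripper_force: 40.0
```

```bash
python3 st.py
```

```text
[ 0.5683 -0.1969  0.1257] al 73.9 th 54.8 axis [ 0.5651 -0.2078] u 0.0896 F [ -4.4  -1.6 -25.2] M [-4.48  1.59  0.07]
M about grasp pt [-4.77  1.7   0.11] gap 0.604 t 15.625
```

The axis estimate shifted and the fingers closed slightly past ≈67°: the stop was met (45° from the gate). Lower gently into the seats.

Call:
play_rows(deltas=[[0,0,-0.005,0,0,0,0.4],[0,0,-0.005,0,0,0,0.4],[0,0,0,0,0,0,0.4]])

```text
time: 16.0
position: [0.569, -0.1964, 0.1255]
eef_rot: [[0.159, 0.96, 0.23], [0.55, -0.279, 0.787], [0.82, 0.001, -0.572]]
contact_force: [-6.2, -2.6, -14.7]
finger_gap: 0.605
gripper_force: 40.1
```

```bash
python3 st.py
```

```text
[ 0.569  -0.1964  0.1255] al 73.7 th 55.1 axis [ 0.5658 -0.2074] u 0.0893 F [ -6.2  -2.6 -14.7] M [-2.99  1.21  0.09]
M about grasp pt [-3.17  1.31  0.15] gap 0.605 t 16.0
```

Call:
play_rows(deltas=[[0,0,-0.005,0,0,0,0.4],[0,0,-0.004,0,0,0,0.4],[0,0,0,0,0,0,0.4]])

```text
time: 16.38
position: [0.5699, -0.1958, 0.1251]
eef_rot: [[0.155, 0.96, 0.232], [0.547, -0.279, 0.789], [0.823, 0.005, -0.569]]
contact_force: [-6.7, -3.4, -6.1]
finger_gap: 0.607
gripper_force: 40.1
```

```bash
python3 st.py
```

```text
[ 0.5699 -0.1958  0.1251] al 73.6 th 55.4 axis [ 0.5666 -0.2068] u 0.0889 F [-6.7 -3.4 -6.1] M [-1.73  0.69  0.15]
M about grasp pt [-1.82  0.76  0.22] gap 0.607 t 16.375
```

Call:
play_rows(deltas=[[-0.003,-0.001,-0.004,0,0,0,0.4],[0,0,-0.004,0,0,0,0.4],[0,0,0,0,0,0,0.4]])

```text
time: 16.75
position: [0.5704, -0.1953, 0.1237]
eef_rot: [[0.153, 0.96, 0.235], [0.545, -0.28, 0.791], [0.825, 0.007, -0.566]]
contact_force: [-2.2, -0.3, 6.2]
finger_gap: 0.605
gripper_force: 40.1
```

```bash
python3 st.py
```

```text
[ 0.5704 -0.1953  0.1237] al 73.5 th 55.6 axis [ 0.5671 -0.2064] u 0.0874 F [-2.2 -0.3  6.2] M [ 0.36 -0.14 -0.28]
M about grasp pt [ 0.43 -0.14 -0.25] gap 0.605 t 16.75
```

Call:
play_rows(deltas=[[-0.003,0,-0.005,0,0,0,0.4],[0,0,-0.003,0,0,0,0.4],[0,0,0,0,0,0,0.4]])

```text
time: 17.12
position: [0.5697, -0.1952, 0.1223]
eef_rot: [[0.152, 0.96, 0.236], [0.543, -0.28, 0.792], [0.826, 0.008, -0.564]]
contact_force: [-3.0, -2.0, 11.3]
finger_gap: 0.599
gripper_force: 40.0
```

```bash
python3 st.py
python3 - <<'E'
from plan import *
from meas import *
o=manip.get_obs();x,R=o["position"],o["eef_rot"];g=x-.014*R[:,2]
a,_,_=cloud("side");b,_,_=cloud("top")
o=np.hstack([cv2.resize(a[105:185,320:400],None,fx=5,fy=5,interpolation=2),cv2.resize(b[130:210,370:450],None,fx=5,fy=5,interpolation=2)])
cv2.imwrite("pics/lock.png",o[:,:,::-1])
E
```

```text
[ 0.5697 -0.1952  0.1223] al 73.4 th 55.7 axis [ 0.5664 -0.2063] u 0.0859 F [-3.  -2.  11.3] M [ 1.16  0.09 -0.34]
M about grasp pt [ 1.27  0.08 -0.31] gap 0.599 t 17.125
```

View pics/lock.png

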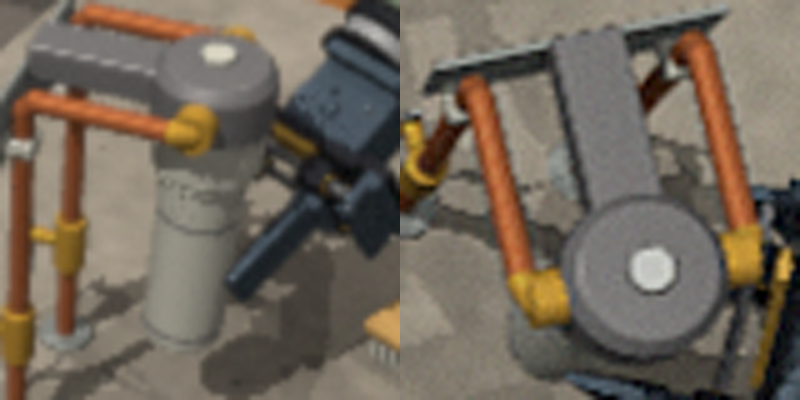

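The canister hangs under the collar, fingers on its right side in the side crop (270,240); it might lean slightly. Measure its axis, height and tilt by cloud.

```bash
cat > cyl.py <<'E'
from h import *
from scipy.optimize import least_squares
def cyl():
  for n in("side","top"):
    im,d,W=cloud(n);P=W.reshape(-1,3);g=cv2.cvtColor(im,cv2.COLOR_RGB2HSV).reshape(-1,3)
    m=(np.hypot(P[:,0]-.565,P[:,1]+.206)<.045)&(P[:,2]>.06)&(P[:,2]<.222)&(g[:,1]<50)&(g[:,2]>100)
    X=P[m]
    if len(X)<15: print(n,len(X));continue
    f=lambda q:np.hypot(X[:,0]-q[0]-q[2]*(X[:,2]-.17),X[:,1]-q[1]-q[3]*(X[:,2]-.17))-.029
    s=least_squares(f,[.565,-.206,0,0],loss="soft_l1",f_scale=.001);c=s.x
    print(n,len(X),"axis@.17",c[:2].round(4),"tilt deg",np.degrees(c[2:]).round(1),"res",np.abs(s.fun).mean().round(5))
    near=(np.hypot(P[:,0]-c[0],P[:,1]-c[1])<.037)&(g[:,1]<60)&(P[:,2]<.15)
    # radial profile vs z on camera facing side
    r=np.hypot(P[:,0]-c[0]-c[2]*(P[:,2]-.17),P[:,1]-c[1]-c[3]*(P[:,2]-.17)); t=(r<.045)&(P[:,2]>.205)&(P[:,2]<.26)&(g[:,1]<60)
    o=np.argsort(P[t,2]); z=(P[t,2][o]*1e3);rr=r[t][o]*1e3; b=np.arange(205,260,3)
    print([(int(x),round(float(np.median(rr[(z>=x)&(z<x+3)])),1)) for x in b if ((z>=x)&(z<x+3)).sum()>2])
    low=(r<.0325)&(r>.026)&(g[:,1]<60)&(P[:,2]>.05); print("lowest z",np.percentile(P[low,2],[.5,1,3]).round(4))
if __name__=="__main__": cyl()
E
python3 cyl.py
```

```text
side 416 axis@.17 [ 0.5645 -0.2045] tilt deg [-1.9 -0.8] res 0.00137
[(205, 29.4), (208, 29.8), (211, 29.1), (214, 28.6), (217, 28.6), (220, 29.3), (223, 29.4), (226, 31.4), (229, 32.8), (232, 33.3), (235, 36.7), (238, 36.4), (241, 36.6), (244, 36.9), (247, 36.8), (250, 35.8), (253, 36.3), (256, 36.8), (259, 35.2)]
lowest z [0.0883 0.0911 0.095 ]
top 40 axis@.17 [ 0.5654 -0.2029] tilt deg [-2.2 -1.2] res 0.00038
[(235, 34.2), (238, 35.6), (241, 34.7), (244, 35.1), (247, 34.2), (250, 34.3)]
lowest z [0.093  0.0936 0.0969]
```

Slight lean, probably from my pull, and height is ambiguous (≈86–87 mm). Relieve the forces and release; the lugs can only sit on the ledge or seats, then measure it free.

Call:
play_rows(deltas=[[-0.002,-0.001,0.005,0,0,0,0.4],[-0.001,0,0,0,0,0,0.4]])

```text
time: 17.58
position: [0.5691, -0.1961, 0.1222]
eef_rot: [[0.154, 0.959, 0.237], [0.545, -0.282, 0.79], [0.824, 0.008, -0.566]]
contact_force: [2.3, -1.0, 8.5]
finger_gap: 0.602
gripper_force: 39.9
```

Call:
play_rows(deltas=[[0,0,0,0,0,0,0.6],[0,0,0,0,0,0,0.7],[0,0,0,0,0,0,0.85],[0,0,0,0,0,0,1],[0,0,0,0,0,0,1]])

```text
time: 18.2
position: [0.5661, -0.1965, 0.1162]
eef_rot: [[0.159, 0.961, 0.228], [0.55, -0.278, 0.788], [0.82, 0.001, -0.572]]
contact_force: [0.3, 0.0, -0.4]
finger_gap: 0.985
gripper_force: 0.0
```

```bash
python3 st.py; python3 cyl.py
```

```text
[ 0.5661 -0.1965  0.1162] al 73.8 th 55.1 axis [ 0.5629 -0.2075] u 0.0800 F [ 0.3  0.  -0.4] M [-0.41  0.07  0.01]
M about grasp pt [-0.41  0.07  0.  ] gap 0.985 t 18.2
side 410 axis@.17 [ 0.5625 -0.2061] tilt deg [-0.5  0.4] res 0.00146
[(205, 28.9), (208, 29.2), (211, 28.9), (214, 29.2), (217, 27.7), (220, 29.3), (223, 29.4), (226, 31.7), (229, 31.7), (235, 36.5), (238, 36.2), (241, 37.0), (244, 35.7), (247, 37.1), (250, 37.3), (253, 36.5), (256, 37.3), (259, 38.0)]
lowest z [0.0882 0.0896 0.0937]
top 44 axis@.17 [ 0.5645 -0.2041] tilt deg [-0.6  0.2] res 0.00039
[(235, 35.9), (238, 36.0), (241, 35.6), (244, 35.5), (247, 35.1), (250, 34.7)]
lowest z [0.0881 0.0897 0.0982]
```

Run:
```python
from h import *
def rim(P,c,zb):
    r=np.hypot(P[:,0]-c[0],P[:,1]-c[1]);z=P[:,2]-zb
    m=(r>.0308)&(r<.0345)&(z>.132)&(z<.152); return z[m]
z=np.load("side0.npz");P=z["W"].reshape(-1,3);c0=(.5200,.1336)
Z=rim(P,c0,0);print("bench",len(Z),Z.mean().round(4),np.median(Z).round(4))
r=np.hypot(P[:,0]-c0[0],P[:,1]-c0[1])
S=[cloud("side") for _ in range(8)]
P=np.median([s[2] for s in S],0).reshape(-1,3)
for c in((.5625,-.2061),(.5635,-.206)):
  for zb in(.083,.085,.0865,.0885):
    Z=rim(P,c,zb);print(c,zb,len(Z),Z.mean().round(4),np.median(Z).round(4))
# gap between flange and collar: list points r, z sorted by image column
im=np.mean([s[0].astype(float) for s in S],0)
cal=manip.calibration("side");R=np.array(cal["attitude"]);t=np.array(cal["position"])
def prof(im,c,zs,az):
    a=np.radians(az); X=np.array([[c[0]+r*np.cos(a),c[1]+r*np.sin(a),z] for r,z in zs])
    uv=cv2.projectPoints(X,cv2.Rodrigues(R.T)[0],-R.T@t,np.array(cal["camera_matrix"]),np.array(cal["distortion"]))[0][:,0].astype(np.float32)
    return cv2.remap(im.mean(2).astype(np.float32),uv[:,:1],uv[:,1:],1).ravel().round().astype(int).tolist()
zz=np.arange(-8,10,1.5)*1e-3
for az in(100,115,130):
    print("bottom bench",prof(z["im"].astype(float),c0,[(.029,h) for h in zz],az))
    print("bottom lock ",prof(im,(.5625,-.2061),[(.029,.085+h) for h in zz],az))
```

```text
bench 53 0.1448 0.1456
(0.5625, -0.2061) 0.083 27 0.1466 0.1467
(0.5625, -0.2061) 0.085 27 0.1446 0.1447
(0.5625, -0.2061) 0.0865 27 0.1431 0.1432
(0.5625, -0.2061) 0.0885 27 0.1411 0.1412
(0.5635, -0.206) 0.083 27 0.1466 0.1467
(0.5635, -0.206) 0.085 27 0.1446 0.1447
(0.5635, -0.206) 0.0865 27 0.1431 0.1432
(0.5635, -0.206) 0.0885 27 0.1411 0.1412
bottom bench [130, 128, 122, 117, 112, 109, 111, 112, 114, 116, 119, 122]
bottom lock  [120, 120, 119, 119, 119, 121, 122, 124, 127, 130, 133, 131]
bottom bench [126, 126, 126, 126, 124, 122, 120, 119, 120, 122, 123, 121]
bottom lock  [120, 120, 119, 120, 120, 121, 122, 124, 125, 125, 126, 126]
bottom bench [141, 140, 140, 139, 135, 131, 127, 123, 121, 118, 116, 124]
bottom lock  [120, 120, 120, 120, 120, 120, 118, 117, 115, 115, 115, 116]
```

Run:
```python
from h import *
from scipy.ndimage import gaussian_filter1d as gf
z0=np.load("side0.npz")
S=[cloud("side") for _ in range(6)]
im1=np.mean([s[0].astype(float) for s in S],0);W1=np.median([s[2] for s in S],0)
cal=manip.calibration("side");R=np.array(cal["attitude"]);t=np.array(cal["position"])
from scipy.optimize import least_squares
def axis(W,c,lo,hi):
    P=W.reshape(-1,3);m=(np.hypot(P[:,0]-c[0],P[:,1]-c[1])<.04)&(P[:,2]>lo)&(P[:,2]<hi);X=P[m]
    s=least_squares(lambda q:np.hypot(X[:,0]-q[0],X[:,1]-q[1])-.029,c,loss="soft_l1",f_scale=.0007);return s.x
def seam(im,c,zb):
    cam=np.degrees(np.arctan2(t[1]-c[1],t[0]-c[0])); hs=np.arange(.085,.15,.0005); acc=0
    for az in np.arange(cam-35,cam+36,5):
        a=np.radians(az);X=np.c_[np.full(len(hs),c[0]+.029*np.cos(a)),np.full(len(hs),c[1]+.029*np.sin(a)),zb+hs]
        uv=cv2.projectPoints(X,cv2.Rodrigues(R.T)[0],-R.T@t,np.array(cal["camera_matrix"]),np.array(cal["distortion"]))[0][:,0].astype(np.float32)
        acc=acc+cv2.remap(im.mean(2).astype(np.float32),uv[:,:1],uv[:,1:],cv2.INTER_CUBIC).ravel()
    return hs,gf(acc/15,1.5)
c0=axis(z0["W"],(.52,.1336),.06,.135);c1=axis(W1,(.5625,-.206),.145,.22);print(c0,c1)
for nm,im,c,zb in(("bench",z0["im"].astype(float),c0,0),("now@85",im1,c1,.085)):
    h,p=seam(im,c,zb);print(nm,list(zip((h[::4]*1e3).round().astype(int).tolist(),p[::4].round().astype(int).tolist())))
    k=(h>.1)&(h<.13);print("seam",h[k][np.argmin(p[k])])
```

```text
[0.51999598 0.13363199] [ 0.56277388 -0.20597414]
bench [(85, 122), (87, 122), (89, 122), (91, 121), (93, 121), (95, 122), (97, 122), (99, 122), (101, 121), (103, 120), (105, 117), (107, 110), (109, 103), (111, 102), (113, 108), (115, 115), (117, 119), (119, 120), (121, 120), (123, 120), (125, 120), (127, 119), (129, 118), (131, 116), (133, 115), (135, 117), (137, 123), (139, 137), (141, 157), (143, 175), (145, 185), (147, 186), (149, 179)]
seam 0.11050000000000003
now@85 [(85, 130), (87, 130), (89, 130), (91, 130), (93, 130), (95, 130), (97, 130), (99, 130), (101, 129), (103, 126), (105, 121), (107, 113), (109, 105), (111, 104), (113, 113), (115, 123), (117, 127), (119, 128), (121, 128), (123, 128), (125, 127), (127, 126), (129, 125), (131, 122), (133, 115), (135, 107), (137, 102), (139, 104), (141, 106), (143, 107), (145, 114), (147, 124), (149, 129)]
seam 0.11000000000000003
```

The seam line sits at 110 mm above the underside for both bench and "85 mm" hypotheses: the cartridge hangs seated at 85 mm. Withdraw level, away from the head.

Call:
play_rows(deltas=[[-0.014,-0.048,0,0,0,0,1],[-0.028,-0.096,0,0,0,0,1],[-0.028,-0.096,0,0,0,0,1],[-0.028,-0.096,0,0,0,0,1],[0,0,0,0,0,0,1]])

```text
time: 19.62
position: [0.5258, -0.3352, 0.1153]
eef_rot: [[0.161, 0.959, 0.232], [0.551, -0.282, 0.785], [0.819, 0.001, -0.574]]
contact_force: [-0.7, 0.5, 0.6]
finger_gap: 1.0
gripper_force: 0.0
```

```bash
python3 st.py; python3 cyl.py
python3 - <<'E'
from h import *
a,_,_=cloud("side");b,_,_=cloud("top")
o=np.hstack([cv2.resize(a[60:260,240:500],None,fx=1.5,fy=1.5),cv2.resize(b[100:300,320:580],None,fx=1.5,fy=1.5)])
cv2.imwrite("pics/end.png",o[:,:,::-1])
E
```

```text
[ 0.5258 -0.3352  0.1153] al 73.6 th 55.0 axis [ 0.5226 -0.3462] u 0.0791 F [-0.7  0.5  0.6] M [-0.44  0.06  0.04]
M about grasp pt [-0.43  0.06  0.05] gap 1.0 t 19.625
side 397 axis@.17 [ 0.5627 -0.206 ] tilt deg [0.1 0.4] res 0.00126
[(205, 29.3), (208, 29.2), (211, 28.2), (214, 28.7), (217, 28.4), (220, 29.9), (226, 31.8), (229, 32.3), (235, 36.0), (238, 36.8), (241, 37.2), (244, 37.1), (247, 37.5), (250, 37.4), (253, 36.2), (256, 37.1)]
lowest z [0.0893 0.09   0.0948]
top 45 axis@.17 [ 0.5641 -0.2043] tilt deg [-0.3 -0.1] res 0.00051
[(235, 35.6), (238, 35.7), (241, 35.9), (244, 34.4), (247, 36.6), (250, 35.5), (253, 35.0)]
lowest z [0.0929 0.0941 0.0986]
```

View pics/end.png

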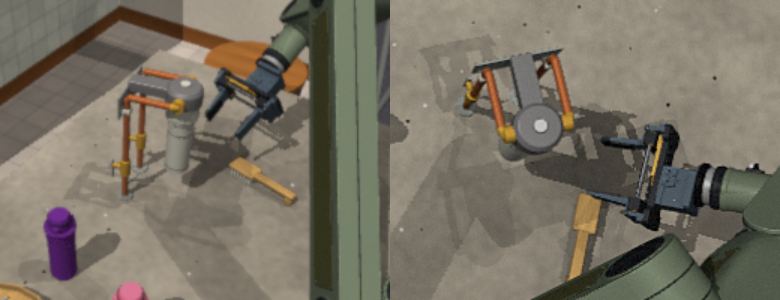

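The cartridge hangs upright and alone under the head (side crop (178,145)), the hand is clear, and the brush (585,235 in the top crop) is undisturbed.

```bash
python3 -c "
from workcell import manip
print(manip.hand_in())"
```

```text
the job is handed in; nothing more can be done
None
```

The cartridge hangs upright in the filter head on its own, measured at the 85 mm locked height, with the hand clear and the caddy and brush untouched; I handed it in at about 20 s and no verdict came back.

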